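# Load the viewing box and hold its lamp cover at the index

## Robot

A 6-joint arm with a two-finger parallel gripper is mounted at the origin on the work surface. World frame = base frame: x ahead of the robot, y to its left, z up, the work surface at z = 0. Lengths are in m, angles in rad, forces in N, time in s.
With the tool pointing down it reaches from about 0.35 to 0.775 m from the base axis. Payload 7.3 kg.
Tool frame: the origin (TCP) lies at the very end of the fingers, on their centre line; the grasp point (between the pads) lies 19 mm behind it; z points along the fingers, y is the direction in which the jaws open and shut (so a half turn about z gives the same grasp; the last joint's range is limited). The gripper opens to 92 mm and grips with 3 to 60 N. Pads are 19 mm wide; open, the fingers measure 130 mm over their backs; the gripper's body (75 mm by 190 mm) begins 47 mm behind the grasp point.
Start: joints at [1.086, 0.342, 1.524, -0, 1.275, -0.146], TCP at [0.174, 0.495, 0.227] pointing down, gripper open.
Joint ranges: [-2.53, 2.53], [-0.77, 2.02], [0.04, 2.7], [-1, 4.14], [0.28, 2.66], [-3.11, 3.11]. Speed limits (rad/s): [2.57, 2.57, 3.14, 3.14, 3.14, 3.14].

## Interface

Orientations are given as [roll, pitch, yaw] about the fixed x, y, z axes, in that order (R = Rz(yaw) Ry(pitch) Rx(roll)).
In Python, from cell import monitor, eyes, order gives the robot as it stands. The module is installed in compiled form; this text tells all that it offers.
- The arm moves only by the tool carry_out, never from a script. Its argument "targets" is a list of rows, each a list of 2 entries, a list of its own where there are three numbers: the shift along the tool's x, y, z in m, then the turn about the tool's z in rad. In form: [[[dx, dy, dz], twist], ...]. A call has 1 to 10 rows; each row shifts and turns the pose as measured when the row begins, along the tool's axes as they then stand; what a row does not reach is not made up. A row lasts 1/8 s, in which the tool goes at most 62.5 mm and 10.7 degrees, less where a joint would pass 70% of its speed; a pose out of reach is approached as far as the arm can. A call is refused whole if a number of a shift passes 0.0625 or a number of a turn 0.188, either way. A call with a gripper value outside its range is refused whole. "fingers" is the closure, from 0 (fully open) to 1 (shut), set as the call begins (left out, the last holds). The fingers move at their own pace and stop on an object; "grip_force" is the grip in N (left out, the last holds). Time passes only in rows, so rows that do not move let the fingers close. It gives the time, the measured TCP pose, the force and the opening at its end, in the units of the state.
- monitor.observe(): the state, without advancing time (a new reading comes with each control period).
- eyes.read_camera(name): name is "side" or "top"; returns the picture (400x640x3 uint8, red, green, blue); there is no depth.
- eyes.camera_info(name): a dict with "K" (3x3 intrinsics, pixels), "rvec" (rotation vector, rad) and "tvec" (3), from world to camera coordinates, as OpenCV has them. Camera axes: x right, y down, z forward; pixel columns grow to the right and rows downward; lengths in m; the calibration is good to about 2 mm. A picture is of the moment at which its call begins. camera_info takes no time and is no camera call.
- order.hand_in(): hands the job in, once; it reports no verdict.
The state is a dict: "time": time; "qpos": joint angles; "qvel": joint speeds; "joint_efforts": joint torques, N m; "tool_pos": TCP position; "tool_rot": TCP orientation; "contact_force": force on the tool from outside, world axes, zero at the start; "torque": the same for the moment, N m; "opening": finger opening in m.
Only numpy, scipy, OpenCV 4.12 (cv2) and the standard library are available. Lean on these libraries where they do the work, as an engineer would, in place of code of your own. Each camera call takes 0.05 s, during which the arm holds its last target.

## Task

Take the sensor module (the black housing with its circuit board in it, not the empty housing) off the mat, lay it flat, board up, in the nest of the viewing box's open drawer, long side along the drawer's travel and either way round, and slide the drawer fully home; do not drop the module or slam the drawer. Then raise the lamp cover on top of the box, the flap with the bar handle, until its pointer lines up with the brass index on the quadrant, and finish still holding it steady there for the inspector: the cover has no stay and falls shut when let go. Leave the index as it is set and the other things on the bench where they are.

Things in the scene. Friction and masses are not known exactly. Their poses are not given: they have to be found in the camera images.
- module: the sensor module: black plastic housing 75 x 42 mm, 18 mm high, with a green circuit board filling it (board components reach about 1 mm above the rim), 50 to 110 g. Lies flat on the thin grey mat, board up. Origin at the centre of its underside, z up through the board, x along the 75 mm side.
- empty: an empty housing of the same size (75 x 42 x 18 mm, 3 mm walls) without a board: an open black tray. Same origin and axes as the module. It and the module may have swapped places on the mat. Leave it.
- box: the viewing box, fixed to the bench: grey sheet-metal box 180 (x) x 170 (y) mm, 115 mm high, with a clear window in its top under the lamp cover. Origin at the centre of its underside on the bench, z up; its yaw varies by up to 0.2 rad. The drawer comes out of its -y face, the cover is hinged along its -x top edge, the quadrant stands on its +y face.
- drawer (a joint): how far the drawer stands open, m: 0 fully home, grows as it slides out along the box's -y, stop at 0.175; starts 0.145 to 0.17 open. Slides with about 1.5 N of friction plus light damping and stays where it is left; pushing its front closes it.
- nest (a point): centre of the nest on the drawer's floor (top face of the floor, 18 mm above the bench); axes as the box's, moves with the drawer. The nest takes the module with its 75 mm side along the drawer's travel (box y), 4 mm of play on all sides: 6 mm high stops at the two ends (36 mm wide in x), 3 mm high rails along the two sides (60 mm long, 6 mm thick in x). Drawer inside: 148 mm wide in x with 16 mm high side walls; front panel's inner face 85 mm from the nest centre.
- drawer_front (a point): point on the outer face of the drawer's front panel, middle of its width, 80 mm above the bench. The panel is flat, 178 mm wide, spans 12 to 103 mm above the bench and faces the box's -y; the dark oblong is a hand slot. Fully home this face is 10 mm proud of the box.
- cover (a joint): angle of the lamp cover, rad: 0 lying shut on the box, grows as its far (+x) edge rises, stop at 1.35. Almost frictionless: 280 to 440 g, it needs about 2 N upward at the bar and falls shut when let go.
- cover_hinge (a point): point on the cover's hinge axis, middle of its length: in the box frame 83 mm towards -x and 122 mm up. The axis runs along the box's y. Axes of this point turn with the cover: x along the cover from hinge to free edge, z its upper side, y as the box's.
- cover_bar (a point): middle of the cover's bar handle: round steel bar 10 mm thick, 90 mm between its posts, along the box's y; 148 mm along x and 41 mm along z from cover_hinge in the cover's axes (which this point shares), 36 mm clear of the cover's top face, 163 mm above the bench when shut. It can turn between gripping fingers. Cover plate: 166 mm wide (y), 10 mm thick, free edge 172 mm from the axis.
- cover_pointer (a point): tip of the steel pointer blade on the cover's +y edge, 94 mm from the hinge axis, on the line of the cover's mid-plane. It sweeps along the inside of the quadrant.
- index (a joint): angle at which the brass index is clamped on the quadrant, rad, measured like cover (same axis, same zero): the pointer lines up when the two are equal. Set between 0.45 and 0.85.
- index_tip (a point): point of the brass index, 96 mm from the cover's hinge axis, facing the pointer's tip. Its x axis points from the hinge axis through the index. The index is a 26 x 14 x 15 mm brass clamp with a black thumbscrew on the aluminium quadrant arc (radius 102 to 124 mm about the hinge axis, from 0 to 80 degrees, a tick each 5 degrees), about 95 mm to the +y side of the box's middle.
- screwdriver: bystander: black-handled screwdriver 170 mm long lying near the robot on the left. Leave it.
- brush: bystander: wooden brush 160 mm long lying right of the box, far side. Leave it.
- tape: bystander: roll of white tape, 60 mm across, 18 mm high, lying flat at the far side. Leave it.
- bottle: bystander: clear bottle, 50 mm across, 130 mm tall, standing left of the box. Leave it.
- jar: bystander: small jar with black cap, 44 mm across, 45 mm tall, near the robot on the right. Leave it.
Not all that is in view belongs to the job. Leave any brown or red look-alike of the module alone.

How it is judged:
On the way, in this order (a step that is already met when the one before it is completed fails the run):
1. the module lies flat in the drawer's nest, let go (horizontal distance between module and nest below 0.008 m and z of module in the frame of nest between -0.003 and 0.0025 m and angle between module's own z axis and vertical below 0.04 rad and angle between the x axis of module and the y axis of nest, either way round below 0.15 rad and contact force between the fingers and module below 0.05 N), for 0.2 s.
2. the drawer is fully home with the module in its nest (horizontal distance between module and nest below 0.008 m and z of module in the frame of nest between -0.003 and 0.0025 m and angle between module's own z axis and vertical below 0.04 rad and value of joint drawer below 0.004 m), for 0.3 s.
At the end, for the whole second after the job is handed in: The module lies flat in the nest (within 8 mm of its centre, its 75 mm side within 0.15 rad of the drawer's travel, not tipped over 0.04 rad), the drawer is within 4 mm of fully home, and the fingers hold the lamp cover (contact over 0.5 N) still, within 0.07 rad (4 degrees) of the index (all of step 2 and angle between the x axis of module and the y axis of nest, either way round below 0.15 rad and angle between the x axis of cover_bar and the x axis of index_tip, either way round below 0.07 rad and value of joint cover above 0.3 rad and velocity of joint cover between -0.08 and 0.08 rad/s and contact force between the fingers and cover above 0.5 N); the arm keeps its last pose, push and grip.
It fails at once if the module is dropped or the drawer slammed: the module moves faster than 0.45 m/s while the fingers do not hold it (a fall of about 10 mm) (contact force between the fingers and module below 0.01 N and linear speed of module above 0.45 m/s).
It fails at once if the index is knocked from its setting (its point moves over 6 mm) (distance of index_tip from where it was at the start of the episode above 0.006 m).
It fails at once if the empty housing or another bystander is moved over 30 mm (distance of any of empty, screwdriver, brush, tape, bottle, jar from where it was at the start of the episode above 0.03 m).
It also fails if it takes over 62 s, if anything falls off the work surface, if the arm or the gripper's body presses on something with over 40 N, if the wrist force passes 120 N, or if a joint passes its speed limit or range.

## Working session

There is one attempt and no reset: what is moved stays moved. The work goes in short steps, Python scripts to look and compute and a tool call to move; the robot and the scene stay as the last step left them, time stands still between calls to the robot, and variables do not carry over. Pictures are saved under pics/ and viewed, and the job is handed in when it is done.

Besides the shell and the picture viewer there is one more tool, called after "Call:" as name(argument=value, ...), one argument or row to a line, values as JSON. carry_out: Moves the arm, as the interface text tells. Its arguments: {"type":"object","properties":{"targets":{"type":"array","items":{"type":"array"}},"fingers":{"type":"number"},"grip_force":{"type":"number"}},"required":["targets"]}

```bash
mkdir -p pics; ls; python3 - <<'E'
from cell import monitor, eyes
import cv2
print(monitor.observe())
for n in("side","top"):
    im=eyes.read_camera(n); cv2.imwrite(f"pics/{n}0.png",im[:,:,::-1]); print(n,eyes.camera_info(n))
E
```

```text
pics
{'time': 0.0, 'qpos': array([ 1.08600104e+00,  3.42689715e-01,  1.52501577e+00,  4.18799185e-05,
        1.27539396e+00, -1.45974816e-01]), 'qvel': array([ 0.00011152,  0.00125005,  0.00072124,  0.00052537,  0.00013636,
       -0.00060877]), 'joint_efforts': array([-3.04554296e-04, -4.31236446e+01, -2.44223696e+01,  7.18862540e-02,
        5.56028215e-02, -1.12452753e-04]), 'tool_pos': array([0.174261  , 0.49480737, 0.22606253]), 'tool_rot': array([-3.14010771e+00, -2.58794949e-04,  2.80275977e+00]), 'contact_force': array([-0.10646088, -0.31578185,  0.71916749]), 'torque': array([-0.01898362, -0.02502504,  0.00892426]), 'opening': 0.09179618368067113}
side {'K': array([[486.80136603,   0.        , 313.19762545],
       [  0.        , 486.80136603, 202.50267435],
       [  0.        ,   0.        ,   1.        ]]), 'rvec': array([ 2.15756737, -0.38055105,  0.16668408]), 'tvec': array([-0.46408972,  0.22246109,  1.4531746 ])}
top {'K': array([[404.02531824,   0.        , 319.45977051],
       [  0.        , 404.02531824, 193.32684423],
       [  0.        ,   0.        ,   1.        ]]), 'rvec': array([ 2.2020449 , -2.14785603,  0.07398974]), 'tvec': array([-0.01669414,  0.51920876,  1.23871294])}
```

View pics/side0.png

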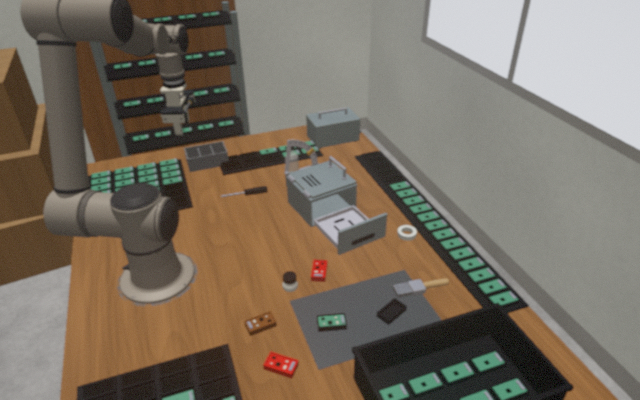

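View pics/top0.png

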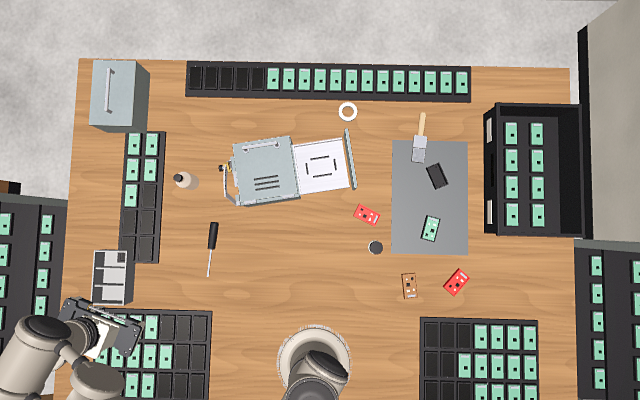

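```bash
cat > h.py <<'E'
import numpy as np, cv2
from cell import monitor, eyes
def cam(n):
    c=eyes.camera_info(n); R=cv2.Rodrigues(np.array(c["rvec"]))[0]; return c["K"],R,np.array(c["tvec"])
def ray(n,px):
    K,R,t=cam(n); d=R.T@np.linalg.inv(K)@np.array([px[0],px[1],1.]); return -R.T@t,d
def onz(n,px,z):
    o,d=ray(n,px); return o+d*(z-o[2])/d[2]
def proj(n,P):
    c=eyes.camera_info(n); return cv2.projectPoints(np.atleast_2d(np.array(P,float)),np.array(c["rvec"]),np.array(c["tvec"]),c["K"],None)[0][:,0]
def tri(ps,pt):
    o1,d1=ray("side",ps);o2,d2=ray("top",pt)
    A=np.stack([d1,-d2],1); s=np.linalg.lstsq(A,o2-o1,rcond=None)[0]
    a,b=o1+s[0]*d1,o2+s[1]*d2; return (a+b)/2,np.linalg.norm(a-b)
def crop(src,out,x0,y0,x1,y1,k):
    im=cv2.imread(src)[y0:y1,x0:x1]; cv2.imwrite(out,cv2.resize(im,None,fx=k,fy=k,interpolation=cv2.INTER_CUBIC))
def grab(n,f):
    im=eyes.read_camera(n)[:,:,::-1].copy(); cv2.imwrite(f,im); return im
E
python3 - <<'E'
from h import *
crop("pics/top0.png","pics/t_box.png",215,120,365,215,5)
crop("pics/side0.png","pics/s_box.png",275,130,395,255,5) if 0 else crop("pics/side0.png","pics/s_box.png",275,130,395,250,5)
crop("pics/top0.png","pics/t_mat.png",380,130,480,260,4)
im=cv2.imread("pics/top0.png"); hsv=cv2.cvtColor(im,cv2.COLOR_BGR2HSV)
g=cv2.inRange(hsv,(60,40,80),(95,255,255)); 
m=np.zeros_like(g); m[140:254,392:468]=255
g&=m; c=max(cv2.findContours(g,0,2)[0],key=cv2.contourArea); print("green",cv2.minAreaRect(c))
P=np.array([onz("top",p[0],0.018)[:2] for p in c],np.float32); print(cv2.minAreaRect(P))
d=cv2.inRange(hsv,(0,0,0),(180,255,70))&m
for c in cv2.findContours(d,0,2)[0]:
    if cv2.contourArea(c)>60:
        print("dark",cv2.minAreaRect(c)); print(cv2.minAreaRect(np.array([onz("top",p[0],0.018)[:2] for p in c],np.float32)))
E
```

```text
green ((430.5, 228.00003051757812), (12.126781463623047, 23.040882110595703), 14.03624439239502)
((0.42072537541389465, -0.34946462512016296), (0.037176281213760376, 0.0714985653758049), 76.95887756347656)
```

View pics/t_box.png

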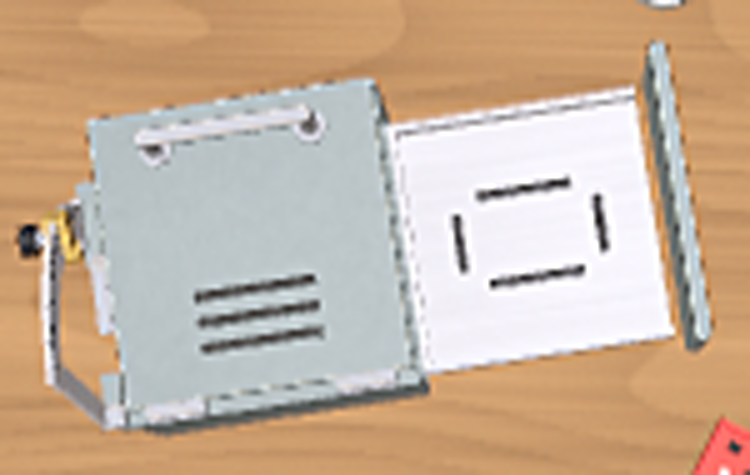

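View pics/s_box.png

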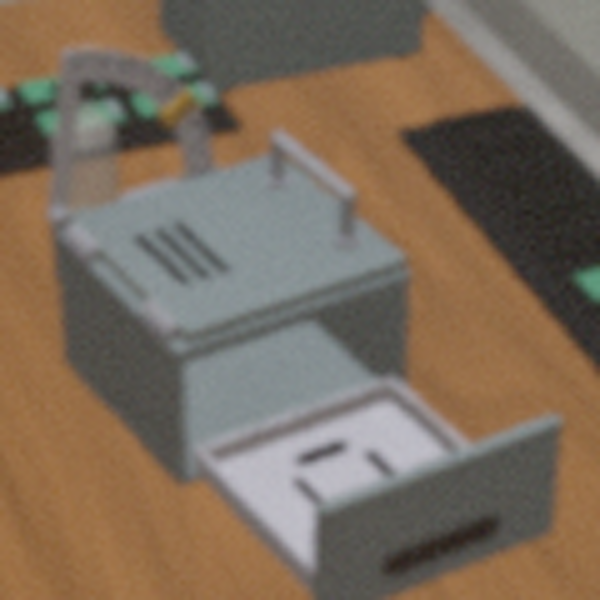

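View pics/t_mat.png

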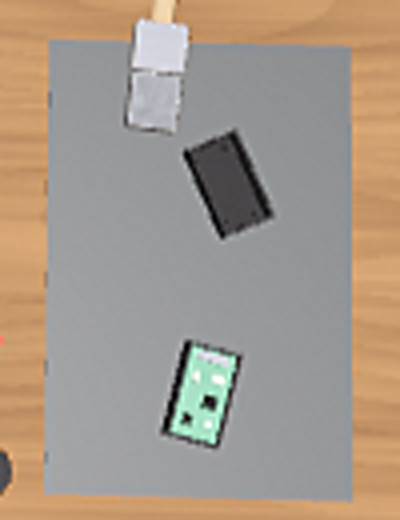

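```bash
python3 - <<'E'
from h import *
im=cv2.imread("pics/top0.png"); hsv=cv2.cvtColor(im,cv2.COLOR_BGR2HSV)
m=np.zeros(im.shape[:2],np.uint8); m[148:188,298:345]=255
d=cv2.inRange(hsv,(0,0,0),(180,255,150))&m
Q=[]
for c in cv2.findContours(d,0,2)[0]:
    if cv2.contourArea(c)<8: continue
    px=cv2.minAreaRect(c); z=.021 if px[1] and abs(np.ptp(c[:,0,0]))>abs(np.ptp(c[:,0,1])) else .024
    p=onz("top",px[0],z); Q.append((p,z)); print(px,p)
n=np.mean([q[0] for q in Q],0); print("nest",n)
A=[q[0] for q in Q if q[1]==.024]; v=A[0]-A[1]; v=v if v[1]>0 else -v; print("y axis",v,np.linalg.norm(v),"yaw",np.arctan2(-v[0],v[1]))
B=[q[0] for q in Q if q[1]==.021]; v=B[0]-B[1]; v=v if v[0]>0 else -v; print("x axis",v,np.linalg.norm(v),"yaw",np.arctan2(v[1],v[0]))
# bar ends in top crop & side crop
for a,b in [((138,137),(278,137)),((309,112),(350,192))]:
    pt=(215+a[0]/5,120+a[1]/5); ps=(275+b[0]/5,130+b[1]/5); print("bar end",pt,onz("top",pt,.163),tri(ps,pt))
# drawer front top edge ends z=.103
for a in[(655,43),(697,345)]: print("front",onz("top",(215+a[0]/5,120+a[1]/5),.103))
# cover plate corners z=.127
for a in[(90,120),(375,82),(420,375),(125,412)]: print("cov",onz("top",(215+a[0]/5,120+a[1]/5),.125))
# index
print("idx",tri((275+180/5,130+104/5),(215+68/5,120+235/5)))
E
```

```text
((319.0, 157.49998474121094), (1.4445432424545288, 18.246862411499023), 81.25383758544922) [6.32164400e-01 5.41406346e-04 2.10000000e-02]
nest [6.32164400e-01 5.41406346e-04 2.10000000e-02]Traceback (most recent call last):
  File "<stdin>", line 11, in <module>
IndexError: list index out of range
```

```bash
python3 - <<'E'
from h import *
im=cv2.imread("pics/top0.png"); g=cv2.cvtColor(im,cv2.COLOR_BGR2GRAY)
m=np.zeros(im.shape[:2],np.uint8); m[152:182,301:340]=255
d=((g<150)&(m>0)).astype(np.uint8)
n,l,s,c=cv2.connectedComponentsWithStats(d)
Q=[]
for i in range(1,n):
    if s[i,4]<6: continue
    ys,xs=np.where(l==i); w=255.-g[ys,xs]; ctr=(np.average(xs,weights=w),np.average(ys,weights=w))
    z=.021 if s[i,2]>s[i,3] else .024
    p=onz("top",ctr,z); Q.append((p,z)); print(ctr,s[i],p)
print("nest",np.mean([q[0] for q in Q],0))
A=[q[0] for q in Q if q[1]==.024]; v=A[0]-A[1]; v=v if v[1]>0 else -v; print("y",np.linalg.norm(v),"yaw",np.arctan2(-v[0],v[1]))
B=[q[0] for q in Q if q[1]==.021]; v=B[0]-B[1]; v=v if v[0]>0 else -v; print("x",np.linalg.norm(v),"yaw",np.arctan2(v[1],v[0]))
for a,b in [((138,137),(278,137)),((309,112),(350,192))]:
    pt=(215+a[0]/5,120+a[1]/5); ps=(275+b[0]/5,130+b[1]/5); print("bar end",onz("top",pt,.163),tri(ps,pt))
for a in[(655,43),(697,345)]: print("front",onz("top",(215+a[0]/5,120+a[1]/5),.103))
for a in[(90,120),(375,82),(420,375),(125,412)]: print("cov",onz("top",(215+a[0]/5,120+a[1]/5),.125))
print("idx",tri((275+180/5,130+104/5),(215+68/5,120+235/5)))
E
```

```text
(np.float64(319.0617335273332), np.float64(157.4057368530451)) [310 156  19   4  29] [6.32467726e-01 3.55294288e-04 2.10000000e-02]
(np.float64(334.6414368184734), np.float64(164.24053880692753)) [334 159   3  11  17] [ 0.61152702 -0.04892478  0.024     ]
(np.float64(306.52573659921904), np.float64(168.25594604188854)) [306 163   3  11  16] [0.59678569 0.03860708 0.024     ]
(np.float64(322.07863031071656), np.float64(174.88163179031918)) [313 173  19   5  29] [ 0.57748655 -0.01048122  0.021     ]
nest [ 0.60456675 -0.00511091  0.0225    ]
y 0.0887644805545224 yaw 0.1668454229015717
x 0.056038910180074106 yaw 0.19460066300331447
bar end [0.63157583 0.21244293 0.163     ] (array([0.63295953, 0.21226778, 0.16222916]), np.float64(0.002543191499484219))
bar end [0.64794107 0.11725366 0.163     ] (array([0.64760927, 0.11630329, 0.16876312]), np.float64(0.0017475941743075622))
front [ 0.70619385 -0.07817988  0.103     ]
front [ 0.52802754 -0.10621493  0.103     ]
cov [0.64812432 0.24859606 0.125     ]
cov [0.67420862 0.08430393 0.125     ]
cov [0.50491648 0.05326672 0.125     ]
cov [0.47957016 0.22136361 0.125     ]
idx (array([0.57315771, 0.24392995, 0.18428226]), np.float64(0.0014383356386826714))
```

The green-board housing at top px (430,228) on the mat is the module. The dark tray at (437,176) is the empty one. The red parts at (367,214) and (456,281) and the brown part at (409,286) are off the mat and stay. The crop confirms this.

```bash
cat >> h.py <<'E'
def axes(yaw): 
    c,s=np.cos(yaw),np.sin(yaw); return np.array([[c,s,0],[s,-c,0],[0,0,-1.]])
def rows(p0,yaw,wps):
    p=np.array(p0)
    for w in wps:
        d=axes(yaw)@(np.array(w)-p); print("to",w,"tool",np.round(d,4),"|",round(np.linalg.norm(d),3),"rows@.055",int(np.ceil(np.linalg.norm(d)/.055))); p=np.array(w)
def st():
    s=monitor.observe(); print("t %.2f"%s["time"],"pos",np.round(s["tool_pos"],4),"rot",np.round(s["tool_rot"],4),"F",np.round(s["contact_force"],2),"open %.4f"%s["opening"],"q",np.round(s["qpos"],2)); return s
E
python3 - <<'E'
from h import *
s=st(); rows(s["tool_pos"],s["tool_rot"][2],[(0.34,.2,.25),(.40,-.05,.25),(.4207,-.3495,.2)])
E
```

```text
t 0.10 pos [0.1743 0.4948 0.2261] rot [-3.1402e+00 -2.0000e-04  2.8028e+00] F [-0.29  0.69  0.3 ] open 0.0920 q [ 1.09  0.34  1.52 -0.    1.28 -0.15]
to (0.34, 0.2, 0.25) tool [-0.2543 -0.223  -0.0239] | 0.339 rows@.055 7
to (0.4, -0.05, 0.25) tool [-0.1397 -0.2158  0.    ] | 0.257 rows@.055 5
to (0.4207, -0.3495, 0.2) tool [-0.1191 -0.2756  0.05  ] | 0.304 rows@.055 6
```

Call:
carry_out(
  targets=[
    [[-0.036,-0.032,-0.004],0],
    [[-0.036,-0.032,-0.004],0],
    [[-0.036,-0.032,-0.004],0],
    [[-0.036,-0.032,-0.004],0],
    [[-0.036,-0.032,-0.004],0],
    [[-0.036,-0.032,-0.004],0],
    [[-0.036,-0.032,0],0],
    [[-0.028,-0.043,0],0],
    [[-0.028,-0.043,0],0],
    [[-0.028,-0.043,0],0],
  ],
  fingers=0,
)

```text
time: 1.35
tool_pos: [0.3785, 0.0389, 0.2491]
tool_rot: [-3.137, -0.001, 2.81]
contact_force: [0.3, 1.3, 1.0]
opening: 0.092
```

```bash
python3 - <<'E'
from h import *
s=st(); rows(s["tool_pos"],s["tool_rot"][2],[(.40,-.05,.25),(.4207,-.3495,.2)])
E
```

```text
t 1.35 pos [0.3785 0.0389 0.2491] rot [-3.1371e+00 -1.1000e-03  2.8103e+00] F [0.26 1.25 1.04] open 0.0920 q [-0.1   0.05  1.83 -0.    1.26 -1.33]
to (0.4, -0.05, 0.25) tool [-0.0492 -0.0771 -0.0009] | 0.091 rows@.055 2
to (0.4207, -0.3495, 0.2) tool [-0.117  -0.2765  0.05  ] | 0.304 rows@.055 6
```

Call:
carry_out(
  targets=[
    [[-0.025,-0.039,0],0],
    [[-0.025,-0.039,0],0],
    [[-0.02,-0.047,0.007],0],
    [[-0.02,-0.047,0.007],0],
    [[-0.02,-0.047,0.007],0],
    [[-0.02,-0.047,0.007],0],
    [[-0.02,-0.047,0.007],0],
    [[-0.02,-0.042,0.007],0],
    [[0,0,0],-0.1],
    [[0,0,0],0],
  ],
)

```text
time: 2.6
tool_pos: [0.4213, -0.3688, 0.203]
tool_rot: [-3.141, -0.005, 2.905]
contact_force: [0.1, 0.0, 0.0]
opening: 0.0918
```

```bash
python3 - <<'E'
from h import *
s=st(); rows(s["tool_pos"],s["tool_rot"][2],[(.4207,-.3495,.05)])
grab("top","pics/t1.png"); crop("pics/t1.png","pics/t1c.png",360,130,500,270,4)
E
```

```text
t 2.60 pos [ 0.4213 -0.3688  0.203 ] rot [-3.1411 -0.0055  2.9054] F [0.14 0.02 0.04] open 0.0918 q [-0.85  0.43  1.46 -0.    1.26 -2.19]
to (0.4207, -0.3495, 0.05) tool [0.0051 0.0186 0.153 ] | 0.154 rows@.055 3
```

View pics/t1c.png

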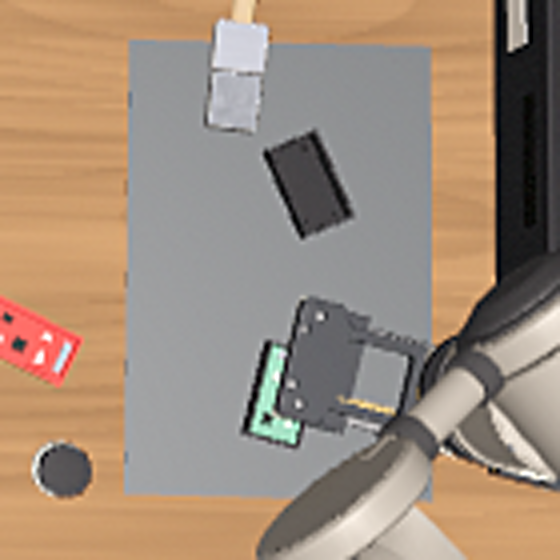

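Call:
carry_out(
  targets=[
    [[0.005,0.019,0.02],-0.01],
    [[0,0,0.05],0],
    [[0,0,0.05],0],
    [[0,0,0.03],0],
    [[0,0,0],0],
  ],
)

```text
time: 3.28
tool_pos: [0.4217, -0.3463, 0.0516]
tool_rot: [-3.138, -0.002, 2.909]
contact_force: [-0.6, -0.5, 1.2]
opening: 0.0916
```

```bash
python3 - <<'E'
from h import *
s=st(); rows(s["tool_pos"],s["tool_rot"][2],[(.4207,-.3495,.010)])
grab("side","pics/s1.png"); crop("pics/s1.png","pics/s1c.png",270,240,410,360,5)
E
```

```text
t 3.27 pos [ 0.4217 -0.3463  0.0516] rot [-3.1384e+00 -1.6000e-03  2.9093e+00] F [-0.57 -0.48  1.19] open 0.0916 q [-0.83  0.58  1.68 -0.    0.88 -2.16]
to (0.4207, -0.3495, 0.01) tool [ 0.0002 -0.0034  0.0416] | 0.042 rows@.055 1
```

View pics/s1c.png

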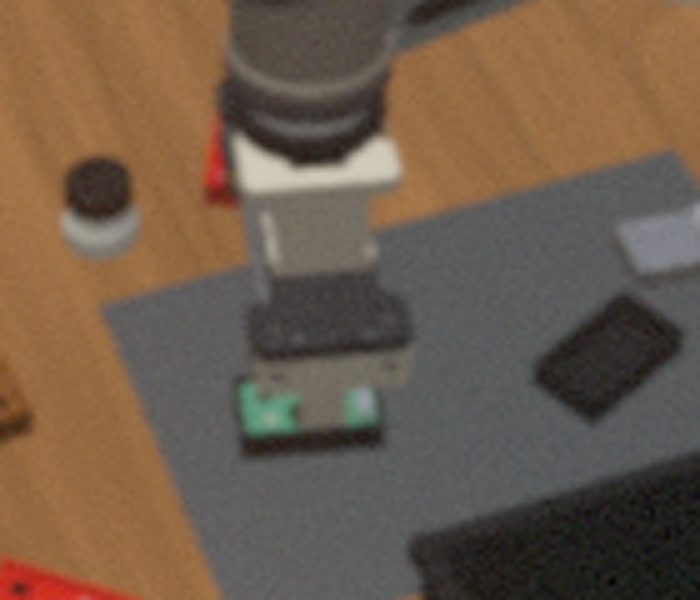

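Call:
carry_out(
  targets=[
    [[0,-0.003,0.025],0],
    [[0,0,0.014],0],
    [[0,0,0],0],
  ],
)

```text
time: 3.7
tool_pos: [0.4246, -0.3522, 0.0184]
tool_rot: [-3.132, 0.008, 2.909]
contact_force: [-0.4, 0.2, 0.9]
opening: 0.0914
```

```bash
python3 - <<'E'
from h import *
s=st(); rows(s["tool_pos"],s["tool_rot"][2],[(.4207,-.3495,.010)])
E
```

```text
t 3.70 pos [ 0.4246 -0.3522  0.0184] rot [-3.1318  0.0082  2.9089] F [-0.42  0.17  0.93] open 0.0914 q [-0.83  0.63  1.7  -0.    0.8  -2.16]
to (0.4207, -0.3495, 0.01) tool [0.0044 0.0017 0.0084] | 0.01 rows@.055 1
```

Call:
carry_out(
  targets=[
    [[0.004,0.002,0.007],0],
    [[0,0,0],0],
  ],
)

```text
time: 3.95
tool_pos: [0.4218, -0.3499, 0.0128]
tool_rot: [-3.13, 0.011, 2.909]
contact_force: [-0.3, -0.9, 0.5]
opening: 0.0919
```

```bash
python3 - <<'E'
from h import *
s=st(); rows(s["tool_pos"],s["tool_rot"][2],[(.4207,-.3495,.010)])
E
```

```text
t 3.95 pos [ 0.4218 -0.3499  0.0128] rot [-3.1302  0.0106  2.9089] F [-0.25 -0.89  0.51] open 0.0919 q [-0.83  0.64  1.71 -0.    0.78 -2.16]
to (0.4207, -0.3495, 0.01) tool [0.0011 0.0001 0.0028] | 0.003 rows@.055 1
```

Call:
carry_out(
  targets=[
    [[0,0,0.002],0],
    [[0,0,0],0],
    [[0,0,0],0],
    [[0,0,0],0],
    [[0,0,0],0],
    [[0,0,0],0],
  ],
  fingers=1,
  grip_force=20,
)

```text
time: 4.7
tool_pos: [0.4223, -0.3504, 0.0116]
tool_rot: [-3.129, 0.012, 2.909]
contact_force: [0.1, 0.4, 0.2]
opening: 0.0414
```

```bash
python3 -c "
from h import *
s=st()"
```

```text
t 4.70 pos [ 0.4223 -0.3504  0.0116] rot [-3.1292  0.012   2.9088] F [0.1  0.45 0.16] open 0.0414 q [-0.83  0.64  1.71 -0.    0.77 -2.16]
```

Call:
carry_out(
  targets=[
    [[0,0,-0.015],0],
    [[0,0,-0.04],0],
    [[0,0,-0.05],0],
    [[0,0,-0.05],0],
    [[0,0,-0.03],0.1],
    [[0,0,0],0.15],
    [[0,0,0],0.15],
    [[0,0,0],0.15],
    [[0,0,0],0.15],
    [[0,0,0],0.15],
  ],
)

```text
time: 5.95
tool_pos: [0.4201, -0.3468, 0.213]
tool_rot: [3.138, 0.025, 2.032]
contact_force: [-0.3, -0.4, -0.3]
opening: 0.0415
```

```bash
python3 -c "
from h import *
s=st()
grab('side','pics/s2.png'); crop('pics/s2.png','pics/s2c.png',260,200,420,360,4)"
```

```text
t 5.95 pos [ 0.4201 -0.3468  0.213 ] rot [3.138  0.0248 2.0318] F [-0.27 -0.43 -0.26] open 0.0415 q [-0.83  0.38  1.51 -0.    1.23 -1.29]
```

View pics/s2c.png

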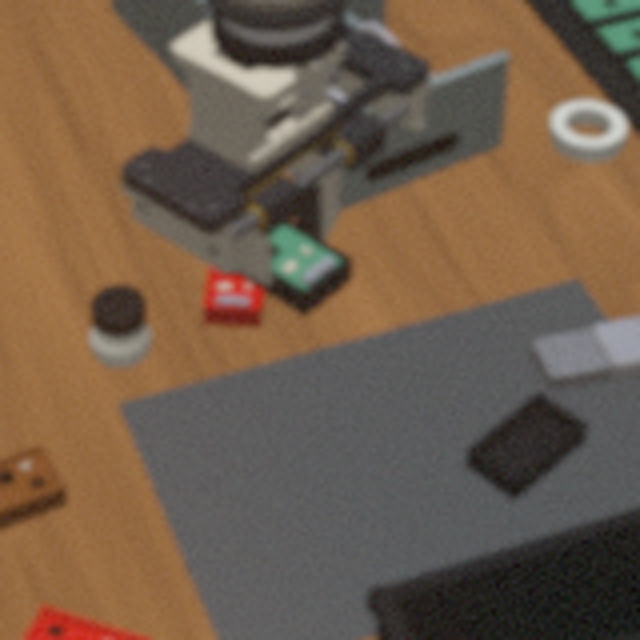

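Call:
carry_out(
  targets=[
    [[0,0,0],0.15],
    [[0,0,0],0.146],
    [[0,0,0],0],
  ],
)

```text
time: 6.38
tool_pos: [0.4198, -0.3464, 0.2155]
tool_rot: [3.13, 0.024, 1.729]
contact_force: [0.0, 0.5, -0.2]
opening: 0.0416
```

```bash
python3 -c "
from h import *
s=st();rows(s['tool_pos'],s['tool_rot'][2],[(.6046,-.0069,.2)])"
```

```text
t 6.38 pos [ 0.4198 -0.3464  0.2155] rot [3.1297 0.0243 1.729 ] F [ 0.01  0.5  -0.2 ] open 0.0416 q [-0.83  0.37  1.51 -0.    1.23 -0.99]
to (0.6046, -0.0069, 0.2) tool [0.3062 0.236  0.0155] | 0.387 rows@.055 8
```

Call:
carry_out(
  targets=[
    [[0.034,0.026,0.002],0],
    [[0.034,0.026,0.002],0],
    [[0.034,0.026,0.002],0],
    [[0.034,0.026,0.002],0],
    [[0.034,0.026,0.002],0],
    [[0.034,0.026,0.002],0],
    [[0.034,0.026,0.002],0],
    [[0.034,0.026,0.002],0],
    [[0.025,0.02,0],0],
    [[0,0,0],0],
  ],
)

```text
time: 7.62
tool_pos: [0.5971, -0.0045, 0.1981]
tool_rot: [3.127, 0.028, 1.777]
contact_force: [-0.2, 0.0, -1.9]
opening: 0.0416
```

```bash
python3 -c "
from h import *
s=st();rows(s['tool_pos'],s['tool_rot'][2],[(.6046,-.0069,.1)])"
```

```text
t 7.62 pos [ 0.5971 -0.0045  0.1981] rot [3.1275 0.0284 1.7772] F [-0.21  0.03 -1.93] open 0.0416 q [-0.12  0.49  1.38 -0.02  1.25 -0.32]
to (0.6046, -0.0069, 0.1) tool [-0.0038  0.0069  0.0981] | 0.098 rows@.055 2
```

Call:
carry_out(
  targets=[
    [[-0.002,0.007,0.03],0.04],
    [[0,0,0.04],0],
    [[0,0,0.04],0],
    [[0,0,0.02],0],
    [[0,0,0],0],
  ],
)

```text
time: 8.25
tool_pos: [0.6065, -0.0129, 0.0675]
tool_rot: [3.125, 0.031, 1.75]
contact_force: [-0.4, 0.2, -0.6]
opening: 0.0415
```

```bash
python3 -c "
from h import *
s=st();rows(s['tool_pos'],s['tool_rot'][2],[(.6046,-.0069,.04)])
grab('side','pics/s3.png'); crop('pics/s3.png','pics/s3c.png',290,150,410,260,5)
grab('top','pics/t3.png'); crop('pics/t3.png','pics/t3c.png',215,110,375,220,5)"
```

```text
t 8.25 pos [ 0.6065 -0.0129  0.0675] rot [3.125  0.0308 1.7504] F [-0.43  0.24 -0.56] open 0.0415 q [-0.13  0.64  1.51 -0.03  0.97 -0.3 ]
to (0.6046, -0.0069, 0.04) tool [ 0.0062 -0.0008  0.0275] | 0.028 rows@.055 1
```

View pics/s3c.png

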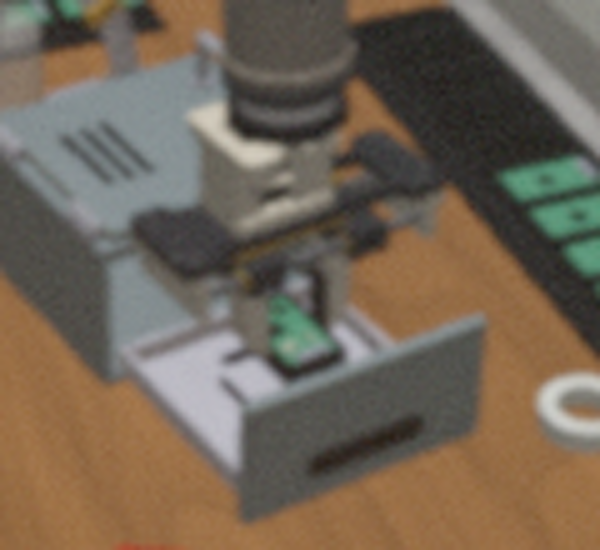

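View pics/t3c.png

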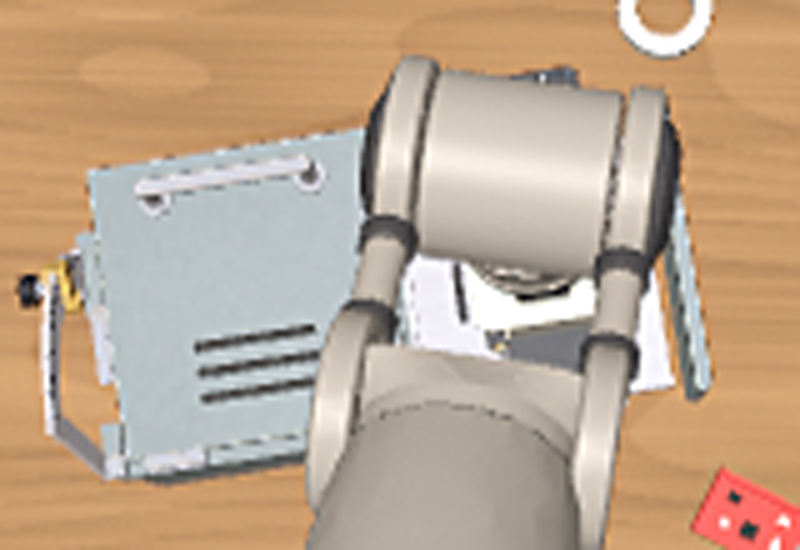

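Call:
carry_out(
  targets=[
    [[0.006,-0.001,0.012],0.014],
    [[0,0,0.008],0],
    [[0,0,0],0],
  ],
)

```text
time: 8.72
tool_pos: [0.6075, -0.0076, 0.0506]
tool_rot: [3.117, 0.033, 1.736]
contact_force: [-0.6, 0.0, -0.3]
opening: 0.0418
```

```bash
python3 - <<'E'
from h import *
s=st();rows(s['tool_pos'],s['tool_rot'][2],[(.6046,-.0069,.03)])
im=grab('side','pics/s4.png')
p=s['tool_pos'];y=s['tool_rot'][2];A=axes(y)
pts=[]
for sx,sy in((1,1),(1,-1),(-1,-1),(-1,1)):
    pts.append(p+A[0]*(.0018+sx*.0375)+A[1]*sy*.021+np.array([0,0,.008]))
ex=np.array([np.cos(.165),np.sin(.165),0]);ey=np.array([-ex[1],ex[0],0]);n=np.array([.6046,-.0051,0])
q=proj('side',pts); print(np.round(q,1))
nq=proj('side',[n+ex*a+ey*b+[0,0,.021] for a,b in((-.028,-.03),(-.028,.03),(.028,.03),(.028,-.03))]); print(np.round(nq,1))
x0,y0,k=290,150,6
c=cv2.resize(im[y0:250,x0:400],None,fx=k,fy=k,interpolation=cv2.INTER_CUBIC)
for a in q: cv2.circle(c,tuple(int(v) for v in ((a+.5-[x0,y0])*k)),3,(0,0,255),-1)
for a in nq: cv2.circle(c,tuple(int(v) for v in ((a+.5-[x0,y0])*k)),3,(255,0,0),-1)
cv2.imwrite('pics/s4c.png',c)
E
```

```text
t 8.72 pos [ 0.6075 -0.0076  0.0506] rot [3.1165 0.0329 1.7356] F [-0.57  0.03 -0.28] open 0.0418 q [-0.13  0.66  1.53 -0.03  0.93 -0.27]
to (0.6046, -0.0069, 0.03) tool [ 0.0012 -0.0028  0.0206] | 0.021 rows@.055 1
[[346.4 210.5]
 [335.5 214.4]
 [347.7 226.6]
 [358.9 222.5]]
[[343.6 235.3]
 [334.  225.4]
 [348.4 220.2]
 [358.2 229.8]]
```

View pics/s4c.png

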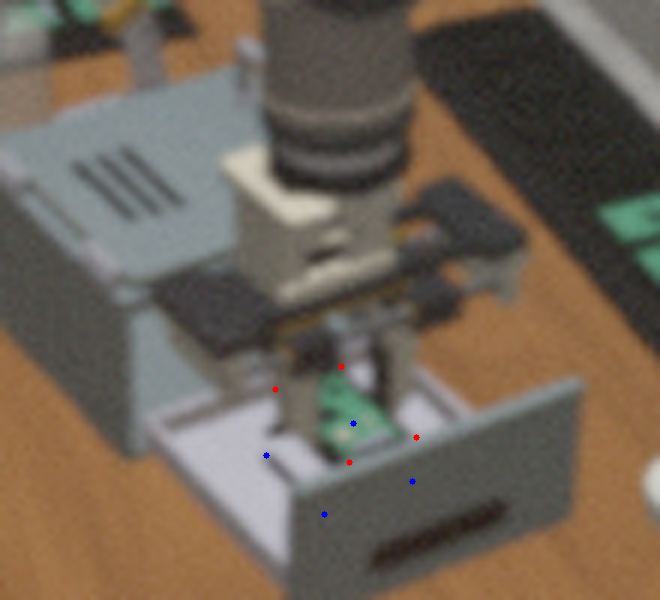

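Call:
carry_out(
  targets=[
    [[0.001,-0.003,0.01],0],
    [[0,0,0.006],0],
    [[0,0,0],0],
  ],
)

```text
time: 9.15
tool_pos: [0.605, -0.0075, 0.0339]
tool_rot: [3.116, 0.033, 1.736]
contact_force: [-0.3, 0.5, 0.1]
opening: 0.0417
```

```bash
python3 - <<'E'
from h import *
s=st();rows(s['tool_pos'],s['tool_rot'][2],[(.6046,-.0069,.028)])
E
```

```text
t 9.15 pos [ 0.605  -0.0075  0.0339] rot [3.1158 0.0332 1.7359] F [-0.34  0.45  0.08] open 0.0417 q [-0.13  0.67  1.55 -0.03  0.89 -0.27]
to (0.6046, -0.0069, 0.028) tool [ 0.0007 -0.0003  0.0059] | 0.006 rows@.055 1
```

Call:
carry_out(
  targets=[
    [[0.0005,0,0.003],0],
    [[0,0,0.0015],0],
    [[0,0,0],0],
  ],
)

```text
time: 9.52
tool_pos: [0.6054, -0.0072, 0.0304]
tool_rot: [3.115, 0.033, 1.736]
contact_force: [-0.5, 1.6, 1.8]
opening: 0.0417
```

```bash
python3 - <<'E'
from h import *
s=st();rows(s['tool_pos'],s['tool_rot'][2],[(.6046,-.0069,.028)])
grab('side','pics/s5.png'); crop('pics/s5.png','pics/s5c.png',290,170,390,260,6)
E
```

```text
t 9.53 pos [ 0.6054 -0.0072  0.0304] rot [3.1149 0.0334 1.7357] F [-0.49  1.6   1.81] open 0.0417 q [-0.13  0.68  1.55 -0.03  0.88 -0.27]
to (0.6046, -0.0069, 0.028) tool [ 0.0004 -0.0007  0.0024] | 0.003 rows@.055 1
```

View pics/s5c.png

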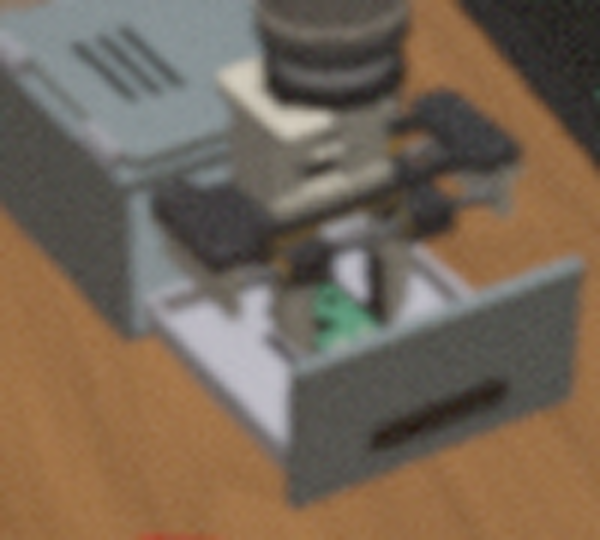

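Call:
carry_out(
  targets=[
    [[0,0,0.001],0],
    [[0,0,0.001],0],
  ],
)

```text
time: 9.82
tool_pos: [0.6055, -0.0073, 0.03]
tool_rot: [3.115, 0.034, 1.736]
contact_force: [-3.7, 0.5, 9.9]
opening: 0.0414
```

```bash
python3 - <<'E'
from h import *
s=st()
E
```

```text
t 9.82 pos [ 0.6055 -0.0073  0.03  ] rot [3.1146 0.0338 1.7359] F [-3.7   0.47  9.86] open 0.0414 q [-0.13  0.68  1.55 -0.03  0.88 -0.27]
```

Call:
carry_out(
  targets=[
    [[0,0,0],0],
    [[0,0,0],0],
    [[0,0,0],0],
  ],
  fingers=0.4,
)

```text
time: 10.2
tool_pos: [0.6058, -0.0073, 0.0299]
tool_rot: [3.114, 0.034, 1.736]
contact_force: [-0.5, -0.1, -0.3]
opening: 0.0552
```

```bash
python3 - <<'E'
from h import *
s=st()
grab('side','pics/s6.png'); crop('pics/s6.png','pics/s6c.png',290,170,390,260,6)
E
```

```text
t 10.20 pos [ 0.6058 -0.0073  0.0299] rot [3.1136 0.034  1.7358] F [-0.48 -0.1  -0.3 ] open 0.0552 q [-0.13  0.68  1.55 -0.03  0.88 -0.27]
```

View pics/s6c.png

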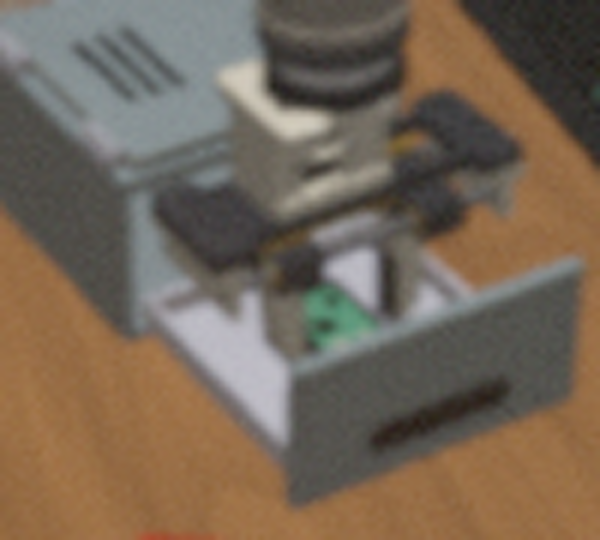

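Call:
carry_out(
  targets=[
    [[0,0,-0.01],0],
    [[0,0,-0.02],0],
    [[0,0,-0.04],0],
    [[0,0,-0.05],0],
    [[0,0,-0.04],0],
    [[-0.05,0,0],0],
    [[-0.055,0,0],0],
    [[-0.055,0,0],0],
    [[-0.055,0,0],0],
    [[-0.03,0,0],0],
  ],
)

```text
time: 11.5
tool_pos: [0.6427, -0.2479, 0.2113]
tool_rot: [3.107, 0.037, 1.742]
contact_force: [0.8, 0.9, 0.1]
opening: 0.0552
```

```bash
python3 - <<'E'
from h import *
s=st()
grab('side','pics/s7.png')
im=grab('top','pics/t7.png'); crop('pics/t7.png','pics/t7c.png',285,130,385,220,7)
hsv=cv2.cvtColor(im,cv2.COLOR_BGR2HSV)
g=cv2.inRange(hsv,(60,40,80),(95,255,255)); m=np.zeros_like(g); m[145:195,295:345]=255; g&=m
c=max(cv2.findContours(g,0,2)[0],key=cv2.contourArea); print(cv2.minAreaRect(c))
print(cv2.minAreaRect(np.array([onz('top',p[0],.036)[:2] for p in c],np.float32)))
E
```

```text
t 11.50 pos [ 0.6427 -0.2479  0.2113] rot [3.1073 0.0371 1.7417] F [0.82 0.94 0.07] open 0.0552 q [-0.48  0.64  1.08 -0.01  1.37 -0.65]
((320.59393310546875, 165.4541473388672), (12.423388481140137, 22.732158660888672), 82.40535736083984)
((0.604889452457428, -0.005268178880214691), (0.03879978507757187, 0.07034508883953094), 9.021797180175781)
```

View pics/t7c.png

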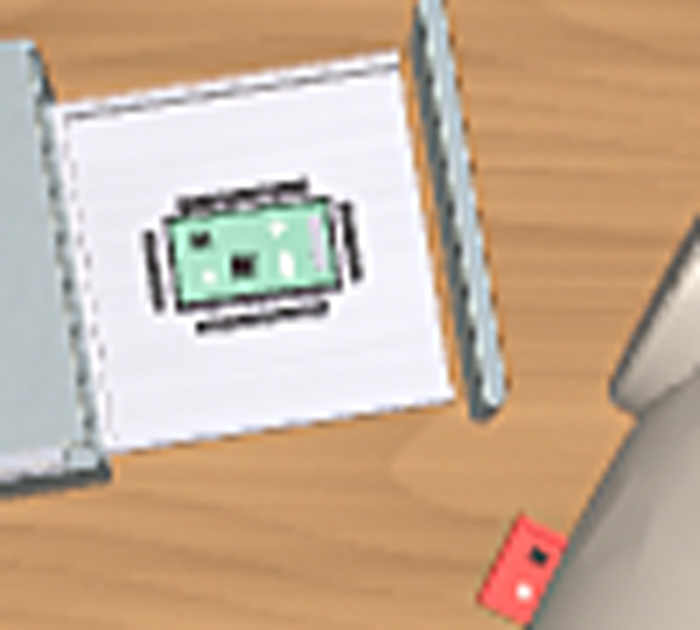

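```bash
python3 - <<'E'
from h import *
from scipy.spatial.transform import Rotation as Ro
s=st(); R=Ro.from_euler('xyz',s['tool_rot']).as_matrix(); print(R)
print(R.T@(np.array([.6276,-.1432,.08])-s['tool_pos']))
print(R.T@(np.array([.6276,-.155,.08])-s['tool_pos']))
E
```

```text
t 11.60 pos [ 0.6426 -0.2488  0.2109] rot [3.1073 0.0376 1.7398] F [ 0.46  0.54 -0.69] open 0.0549 q [-0.48  0.64  1.08 -0.01  1.37 -0.64]
[[-0.16804221  0.98496451  0.04008396]
 [ 0.9850623   0.16933215 -0.03128709]
 [-0.03760417  0.03422765 -0.99870636]]
[ 0.11142956 -0.00139991  0.12685931]
[ 0.09980583 -0.00339803  0.1272285 ]
```

Call:
carry_out(
  targets=[
    [[0.03,-0.001,0.03],0],
    [[0.035,-0.001,0.045],0],
    [[0.03,-0.001,0.042],0],
    [[0,0,0.008],0],
  ],
  fingers=1,
)

```text
time: 12.1
tool_pos: [0.6287, -0.1554, 0.0823]
tool_rot: [3.103, 0.039, 1.739]
contact_force: [-0.1, -0.4, 0.8]
opening: 0.0195
```

```bash
cat >> h.py <<'E'
from scipy.spatial.transform import Rotation as Ro
def go(w):
    s=st(); R=Ro.from_euler('xyz',s['tool_rot']).as_matrix(); print("tool shift",np.round(R.T@(np.array(w)-s['tool_pos']),4),"z axis",np.round(R[:,2],3)); return s
E
python3 - <<'E'
from h import *
go((.6276,-.1432,.08))
E
```

```text
t 12.10 pos [ 0.6287 -0.1554  0.0823] rot [3.1032 0.0391 1.7392] F [-0.07 -0.36  0.76] open 0.0195 q [-0.35  0.67  1.39 -0.02  1.03 -0.51]
tool shift [0.0123 0.0009 0.0019] z axis [ 0.044 -0.032 -0.998]
```

Call:
carry_out(
  targets=[
    [[0.02,0,-0.001],0],
    [[0.015,0,-0.001],0],
    [[0.01,0,0],0],
    [[0.01,0,0],0],
    [[0.012,0,-0.001],0],
  ],
)

```text
time: 12.72
tool_pos: [0.6197, -0.0877, 0.088]
tool_rot: [3.095, 0.044, 1.738]
contact_force: [0.1, -2.3, -0.8]
opening: 0.0007
```

```bash
python3 - <<'E'
from h import *
s=go((.6276,-.1432,.08)); d=s['tool_pos']-[.6046,-.0051,0]; print('s',d[:2]@[-.1643,.9864],'lat',d[:2]@[.9864,.1643])
E
```

```text
t 12.72 pos [ 0.6197 -0.0877  0.088 ] rot [3.0954 0.0445 1.7379] F [ 0.11 -2.28 -0.75] open 0.0007 q [-0.25  0.62  1.46 -0.03  0.99 -0.41]
tool shift [-0.0556 -0.0019  0.0104] z axis [ 0.053 -0.036 -0.998]
s -0.08400771974110734 lat 0.0013392964653081854
```

Call:
carry_out(
  targets=[
    [[0.015,0,0],0],
    [[0.015,0,0],0],
    [[0.015,0,0],0],
    [[0.015,0,-0.001],0],
    [[0.015,0,-0.001],0],
    [[0.015,0,-0.001],0],
    [[0.015,0,-0.001],0],
  ],
)

```text
time: 13.6
tool_pos: [0.6006, 0.0228, 0.0871]
tool_rot: [3.096, 0.045, 1.738]
contact_force: [0.7, -1.9, -0.9]
opening: 0.0003
```

```bash
python3 - <<'E'
from h import *
s=go((.6276,-.1432,.08)); d=s['tool_pos']-[.6046,-.0051,0]; print('s',d[:2]@[-.1643,.9864],'lat',d[:2]@[.9864,.1643])
E
```

```text
t 13.60 pos [0.6006 0.0228 0.0871] rot [3.0957 0.0447 1.7375] F [ 0.7  -1.86 -0.91] open 0.0003 q [-0.07  0.59  1.53 -0.04  0.96 -0.22]
tool shift [-0.1677 -0.0016  0.0146] z axis [ 0.053 -0.036 -0.998]
s 0.02819301709993258 lat 0.0006839582648035747
```

Around 29 mm left; ease it home.

Call:
carry_out(
  targets=[
    [[0.01,0,0],0],
    [[0.008,0,0],0],
    [[0.005,0,0],0],
    [[0.004,0,0],0],
    [[0.004,0,0],0],
  ],
)

```text
time: 14.22
tool_pos: [0.5963, 0.0502, 0.0868]
tool_rot: [3.095, 0.055, 1.74]
contact_force: [1.5, -23.8, -0.1]
opening: 0.0003
```

```bash
python3 - <<'E'
from h import *
s=go((.6276,-.1432,.08)); d=s['tool_pos']-[.6046,-.0051,0]; print('s',d[:2]@[-.1643,.9864],'lat',d[:2]@[.9864,.1643])
E
```

```text
t 14.22 pos [0.5963 0.0502 0.0868] rot [3.0952 0.0549 1.7401] F [  1.49 -23.76  -0.09] open 0.0003 q [-0.02  0.59  1.54 -0.06  0.96 -0.16]
tool shift [-0.1952 -0.0025  0.0174] z axis [ 0.055 -0.046 -0.997]
s 0.0559011844844165 lat 0.0008467853212090578
```

Call:
carry_out(
  targets=[
    [[0,0,0],0],
    [[0,0,0],0],
    [[-0.01,0,0],0],
    [[-0.04,0,-0.01],0],
    [[-0.04,0,-0.05],0],
    [[-0.04,0,-0.05],0],
    [[-0.05,0,-0.03],0],
  ],
)

```text
time: 15.1
tool_pos: [0.6182, -0.1228, 0.2363]
tool_rot: [3.101, 0.05, 1.745]
contact_force: [0.7, 0.2, -0.6]
opening: 0.0003
```

```bash
python3 - <<'E'
from h import *
st()
grab('side','pics/s8.png'); crop('pics/s8.png','pics/s8c.png',275,130,395,230,5)
grab('top','pics/t8.png'); crop('pics/t8.png','pics/t8c.png',215,120,335,215,6)
E
```

```text
t 15.10 pos [ 0.6182 -0.1228  0.2363] rot [3.1014 0.0503 1.7452] F [ 0.74  0.23 -0.56] open 0.0003 q [-0.3   0.5   1.25 -0.03  1.33 -0.47]
```

View pics/s8c.png

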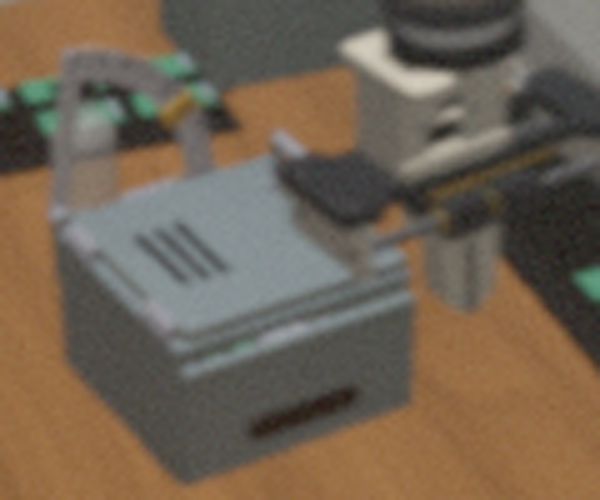

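View pics/t8c.png

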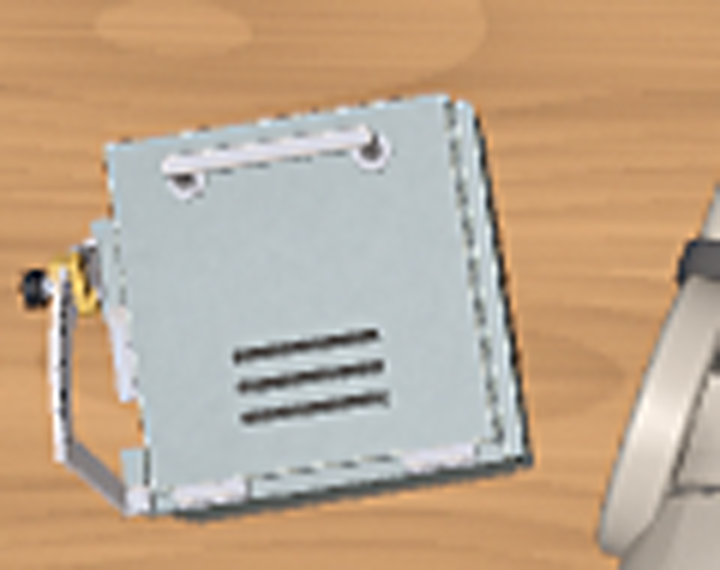

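```bash
python3 - <<'E'
from h import *
C={}
for n,f,b in(("side","pics/s8.png",(295,135,325,165)),("top","pics/t8.png",(215,150,235,180))):
    im=cv2.imread(f); hsv=cv2.cvtColor(im,cv2.COLOR_BGR2HSV)
    g=cv2.inRange(hsv,(15,110,80),(32,255,255)); m=np.zeros_like(g); m[b[1]:b[3],b[0]:b[2]]=255; g&=m
    ys,xs=np.where(g); print(n,len(xs),xs.min(),xs.max(),ys.min(),ys.max()); C[n]=(xs.mean(),ys.mean()); print(C[n])
for yaw in(.155,.165,.175):
  ex=np.array([np.cos(yaw),np.sin(yaw),0]);ey=np.array([-ex[1],ex[0],0]); c=np.array([.575,.153,0]); h=c-.083*ex+[0,0,.122]
  p,e=tri(C["side"],C["top"]); r=p-h; print("tri",p,e,"box y",r@ey,"rad",np.hypot(r@ex,r[2]),"ang",np.arctan2(r[2],r@ex))
  for n in C:
    o,d=ray(n,C[n]); t=(.097-(o-h)@ey)/(d@ey); r=o+t*d-h; print(n,"rad",np.hypot(r@ex,r[2]),"ang",np.arctan2(r[2],r@ex))
# quadrant arc reference: expected index at 0.575 reproject
E
```

```text
side 107 295 324 135 164
(np.float64(308.3738317757009), np.float64(150.29906542056074))
top 331 215 232 150 179
(np.float64(222.3474320241692), np.float64(163.1238670694864))
tri [0.57805616 0.26570039 0.17487307] 0.012526722728626715 box y 0.11087747067028511 rad 0.11615028725258801 ang 0.4726109754032701
side rad 0.10917871263015308 ang 0.6115866441827944
top rad 0.14286725382481816 ang 0.7958817993375751
tri [0.57805616 0.26570039 0.17487307] 0.012526722728626715 box y 0.11066774809447083 rad 0.1171376810712159 ang 0.4683061553631452
side rad 0.10997878607784116 ang 0.6060167619473471
top rad 0.1431098877035759 ang 0.7866112817826918
tri [0.57805616 0.26570039 0.17487307] 0.012526722728626715 box y 0.11044695883606992 rad 0.11812528440198984 ang 0.4640815356605793
side rad 0.11078360698729989 ang 0.6004470650838584
top rad 0.14333480928841982 ang 0.7770380743395178
```

```bash
python3 - <<'E'
from h import *
C={}
for n,f,b,lo in(("side","pics/s8.png",(304,145,318,157),110),("top","pics/t8.png",(221,161,233,174),130)):
    im=cv2.imread(f); hsv=cv2.cvtColor(im,cv2.COLOR_BGR2HSV); sub=hsv[b[1]:b[3],b[0]:b[2]]
    print(n); print(sub[:,:,0]); print(sub[:,:,1])
E
```

```text
side
[[  5   4   9  20  64  69  71  68  65  68  70  64  30  24]
 [  6   4   0   0  13  18  23  30  52  68  80  90  90  75]
 [ 11   4   5   4   5   0  11  23  40  63  74  78  97  84]
 [ 53  13   5   4   8  17  16  20  26  45  68  76  81  81]
 [ 70  63  20 176  14  17  18  19  20  31  55  69  76  79]
 [ 74  68  42  23  17  19  20  19  19  21  36  52  67  71]
 [ 75  70  44  20  19  19  20  18  17  17  20  36  53  60]
 [ 73  67  38  23  20  20  18  17  18  13  14  25  15  24]
 [ 71  64  26  19  19  20  19  17  13  15   0   0   5 176]
 [ 40  26  14  19  18  18  18  14  10   7   0  10  30 158]
 [  5  20  15  16  16  14  16  13  19   7   9   0  17  10]
 [ 10  18   6  11  14  12   8   4   7  13   0   4  10  13]]
[[ 25  17  16  14  19  39  56  53  44  54  33  23   6  16]
 [ 11  16  16  17  18  13  11  18  54  62  52  32  10  17]
 [ 18  15  14  17  16  18  26  41  47  55  60  38  25  23]
 [  9  16  14  20  10  38  64  86  77  64  60  43  35  32]
 [ 49  21   7  16  38  64 103 132 122  77  60  56  50  34]
 [ 80  48  27  34  71  99 132 152 145 116  71  60  56  48]
 [ 96  67  50  78 104 130 156 15
[... 954 characters left out ...]
58  12 168   9  14  14  14  14  14]]
[[121 121 121 123 123  82   9  14   4  16   8  16]
 [120 119 120 137 140 113 159 112  16  18  10  17]
 [119 118 134 147 142 157 144 183  20  15  18  18]
 [126 127 129 120  59 129 128 190  69  11   5  19]
 [201 109 120  90  25  93 132 162  69  11  17  20]
 [ 54  14  63  84  14  96 133 149 119  13  14  20]
 [ 27  23  26  33  11  21 135 128 174  21  11  15]
 [ 13  26  16  31   8  16 134 129 191 127  12  14]
 [ 42  13  73   0  10  14  92 132 161 133  15  19]
 [ 70 162 112   0   9  15  85 134 141 137 123  30]
 [131 136  75   0  11   9  17 141 133 150 152  31]
 [120 126  78   4  12  11  11 157 154 143 140   3]
 [121 127  78   4  11   9  47 126 119 120 128  45]]
```

```bash
python3 - <<'E'
from h import *
im=cv2.imread("pics/s8.png"); hsv=cv2.cvtColor(im,cv2.COLOR_BGR2HSV)
b=(304,145,318,157); s=hsv[b[1]:b[3],b[0]:b[2]].astype(float); w=np.where((s[:,:,0]<=26)&(s[:,:,0]>=10)&(s[:,:,1]>70),s[:,:,1]-50,0); w[:,13]=0
yy,xx=np.mgrid[b[1]:b[3],b[0]:b[2]]; cs=((w*xx).sum()/w.sum(),(w*yy).sum()/w.sum()); print(cs)
im=cv2.imread("pics/t8.png"); hsv=cv2.cvtColor(im,cv2.COLOR_BGR2HSV)
b=(221,161,233,174); s=hsv[b[1]:b[3],b[0]:b[2]].astype(float); w=((s[:,:,0]>=17)&(s[:,:,0]<=22)&(s[:,:,1]>85)).astype(float); print(w.astype(int))
yy,xx=np.mgrid[b[1]:b[3],b[0]:b[2]]; ct=((w*xx).sum()/w.sum(),(w*yy).sum()/w.sum()); print(ct)
print("camS",ray("side",cs)[0])
yaw=.165
ex=np.array([np.cos(yaw),np.sin(yaw),0]);ey=np.array([-ex[1],ex[0],0]); c=np.array([.575,.153,0]); h=c-.083*ex+[0,0,.122]
p,e=tri(cs,ct); r=p-h; print("tri",p,e,"box y",r@ey,"rad",np.hypot(r@ex,r[2]),"ang",np.arctan2(r[2],r@ex))
for y in(.085,.09,.095,.1):
    o,d=ray("side",cs); t=(y-(o-h)@ey)/(d@ey); r=o+t*d-h; print("side y",y,"rad",np.hypot(r@ex,r[2]),"ang",np.arctan2(r[2],r@ex))
for z in (.17,.18,.19): 
    r=onz("top",ct,z)-h; print("top z",z,r@ex,r@ey,np.arctan2(r[2],r@ex))
# quadrant arc reprojected in side for checks: ticks at angles, r=.113, y=.095
im=cv2.imread("pics/s8.png"); k=8; x0,y0=280,130; cc=cv2.resize(im[y0:y0+60,x0:x0+70],None,fx=k,fy=k,interpolation=cv2.INTER_CUBIC)
for r_ in(.102,.124):
  for a in np.arange(0,81,10): 
    q=proj("side",h+ey*.095+ex*r_*np.cos(np.radians(a))+np.array([0,0,r_*np.sin(np.radians(a))]))[0]
    cv2.circle(cc,tuple(int(v) for v in (q+.5-[x0,y0])*k),2,(0,0,255),-1)
cv2.imwrite("pics/q.png",cc)
E
```

```text
(np.float64(309.6442629038247), np.float64(151.80059413293725))
[[0 0 0 0 0 0 0 0 0 0 0 0]
 [0 0 0 1 1 1 1 1 0 0 0 0]
 [0 0 1 1 1 1 1 1 0 0 0 0]
 [0 0 1 1 0 1 1 1 0 0 0 0]
 [0 0 1 1 0 1 1 1 0 0 0 0]
 [0 0 0 0 0 1 1 1 1 0 0 0]
 [0 0 0 0 0 0 1 1 1 0 0 0]
 [0 0 0 0 0 0 1 1 1 1 0 0]
 [0 0 0 0 0 0 1 1 1 1 0 0]
 [0 0 0 0 0 0 0 1 1 1 0 0]
 [0 0 0 0 0 0 0 1 1 1 1 0]
 [0 0 0 0 0 0 0 1 1 1 0 0]
 [0 0 0 0 0 0 0 0 0 0 0 0]]
(np.float64(227.2391304347826), np.float64(166.43478260869566))
camS [ 0.10849809 -1.15964413  1.00996945]
tri [0.57296995 0.25008829 0.1774862 ] 0.003965865713858251 box y 0.0961031061676751 rad 0.11170029269402669 ang 0.5198405878260368
side y 0.085 rad 0.10891634169346155 ang 0.615862156078339
side y 0.09 rad 0.1092993731412285 ang 0.5783897638345019
side y 0.095 rad 0.10983468512454257 ang 0.5412308284888874
side y 0.1 rad 0.1105200649199621 ang 0.5044824986806595
top z 0.17 0.10010276236337066 0.0969205465955311 0.4471194162381295
top z 0.18 0.09830371095997116 0.09473470757739376 0.5330402263178476
top z 0.19 0.09650465955657177 0.0925488685592564 0.6138260506781744
```

View pics/q.png

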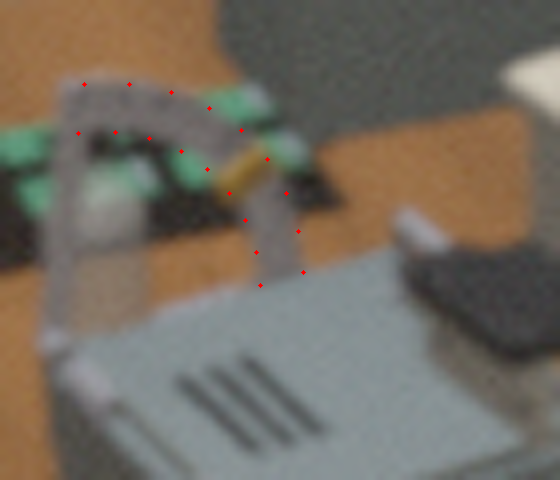

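```bash
python3 - <<'E'
from h import *
go((.6405,.164,.22))
E
```

```text
t 15.20 pos [ 0.6197 -0.1274  0.238 ] rot [3.0966 0.0551 1.7391] F [-0.19 -0.04 -0.12] open 0.0004 q [-0.31  0.5   1.25 -0.03  1.33 -0.47]
tool shift [0.2843 0.0692 0.0055] z axis [ 0.054 -0.047 -0.997]
```

Call:
carry_out(
  targets=[
    [[0.045,0.011,0],0],
    [[0.05,0.012,0],0],
    [[0.05,0.012,0],0],
    [[0.05,0.012,0],0],
    [[0.05,0.012,0],0],
    [[0.035,0.01,0],0],
    [[0,0,0],0],
  ],
  fingers=0.4,
)

```text
time: 16.08
tool_pos: [0.6395, 0.1689, 0.2201]
tool_rot: [3.103, 0.051, 1.736]
contact_force: [0.6, -0.9, -0.4]
opening: 0.055
```

```bash
python3 - <<'E'
from h import *
go((.6405,.164,.147))
grab('side','pics/s9.png'); crop('pics/s9.png','pics/s9c.png',275,110,395,230,5)
E
```

```text
t 16.07 pos [0.6395 0.1689 0.2201] rot [3.1026 0.0509 1.7364] F [ 0.64 -0.89 -0.39] open 0.0550 q [ 0.17  0.58  1.15 -0.05  1.37  0.01]
tool shift [-0.0013 -0.0027  0.0732] z axis [ 0.047 -0.044 -0.998]
```

View pics/s9c.png

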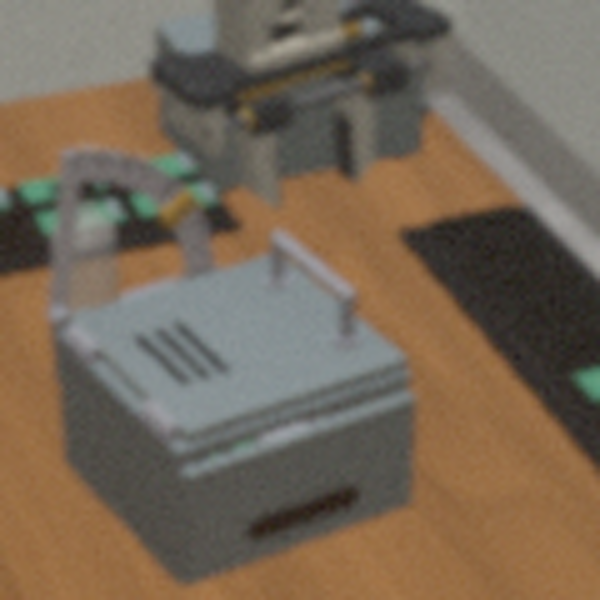

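Fingers straddle the bar from above; descend.

Call:
carry_out(
  targets=[
    [[-0.001,-0.003,0.03],0],
    [[0,0,0.03],0],
    [[0,0,0.008],0],
    [[0,0,0],0],
  ],
)

```text
time: 16.62
tool_pos: [0.6399, 0.1587, 0.1511]
tool_rot: [3.103, 0.052, 1.732]
contact_force: [0.4, 0.1, 0.3]
opening: 0.055
```

```bash
python3 - <<'E'
from h import *
go((.6405,.164,.147))
grab('side','pics/s10.png'); crop('pics/s10.png','pics/s10c.png',275,110,395,230,5)
E
```

```text
t 16.62 pos [0.6399 0.1587 0.1511] rot [3.1027 0.0522 1.7316] F [0.39 0.12 0.32] open 0.0550 q [ 0.15  0.63  1.26 -0.06  1.21  0.01]
tool shift [0.0053 0.0013 0.0039] z axis [ 0.047 -0.045 -0.998]
```

View pics/s10c.png

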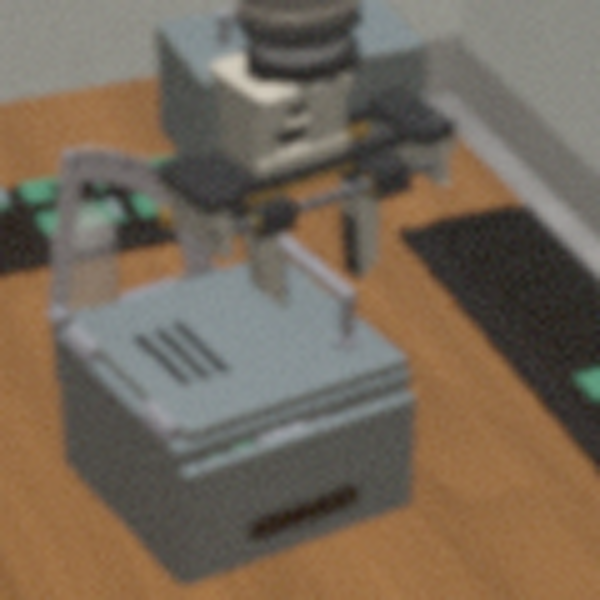

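Call:
carry_out(
  targets=[
    [[0.004,0.001,0.003],0],
    [[0,0,0],0],
    [[0,0,0],0],
    [[0,0,0],0],
    [[0,0,0],0],
  ],
  fingers=1,
  grip_force=25,
)

```text
time: 17.3
tool_pos: [0.6418, 0.1632, 0.1515]
tool_rot: [3.097, 0.052, 1.732]
contact_force: [-10.3, -2.4, 1.8]
opening: 0.0096
```

```bash
python3 - <<'E'
from h import *
go((.6405,.164,.147))
E
```

```text
t 17.30 pos [0.6418 0.1632 0.1515] rot [3.0973 0.0523 1.7315] F [-10.3   -2.4    1.77] open 0.0096 q [ 0.16  0.63  1.26 -0.06  1.21  0.02]
tool shift [ 0.0012 -0.0013  0.0043] z axis [ 0.052 -0.044 -0.998]
```

```bash
python3 - <<'E'
from h import *
s=monitor.observe(); R=Ro.from_euler('xyz',s['tool_rot']).as_matrix()
ex=np.array([np.cos(.165),np.sin(.165),0])
b=lambda t: ex*(.148*np.cos(t)-.041*np.sin(t))+np.array([0,0,.148*np.sin(t)+.041*np.cos(t)])
T=np.linspace(0,.56,9)
for a,c in zip(T,T[1:]): print(round(c,2),np.round(R.T@(b(c)-b(a)),4))
E
```

```text
0.07 [-0.0005 -0.0028 -0.0104]
0.14 [-0.0005 -0.0035 -0.0102]
0.21 [-0.0005 -0.0042 -0.0099]
0.28 [-0.0005 -0.0049 -0.0096]
0.35 [-0.0005 -0.0055 -0.0092]
0.42 [-0.0005 -0.0062 -0.0088]
0.49 [-0.0005 -0.0068 -0.0083]
0.56 [-0.0004 -0.0073 -0.0078]
```

Call:
carry_out(
  targets=[
    [[-0.0005,-0.003,-0.0104],0],
    [[-0.0005,-0.0035,-0.0102],0],
    [[-0.0005,-0.0042,-0.01],0],
    [[-0.0005,-0.005,-0.0096],0],
  ],
)

```text
time: 17.8
tool_pos: [0.6241, 0.16, 0.1928]
tool_rot: [3.096, 0.053, 1.732]
contact_force: [1.6, -0.8, -3.5]
opening: 0.0091
```

```bash
cat >> h.py <<'E'
def theta(s,z0=.1515,p0=(.6418,.1632)):
    from scipy.optimize import brentq
    dz=s['tool_pos'][2]-z0; t=brentq(lambda t:.148*np.sin(t)+.041*(np.cos(t)-1)-dz,-.2,1.2)
    dx=(s['tool_pos'][:2]-np.array(p0))@[np.cos(.165),np.sin(.165)]
    print("theta from z %.3f; dx %.4f expected %.4f"%(t,dx,.148*(np.cos(t)-1)-.041*np.sin(t))); return t
E
python3 - <<'E'
from h import *
s=st(); theta(s)
E
```

```text
t 17.80 pos [0.6241 0.16   0.1928] rot [3.0964 0.0528 1.7316] F [ 1.57 -0.79 -3.48] open 0.0091 q [ 0.16  0.57  1.26 -0.06  1.27  0.01]
theta from z 0.296; dx -0.0179 expected -0.0184
```

Call:
carry_out(
  targets=[
    [[-0.0005,-0.005,-0.0087],0],
    [[-0.0005,-0.0057,-0.0083],0],
    [[-0.0005,-0.0063,-0.0078],0],
    [[-0.0004,-0.0065,-0.007],0],
    [[0,0,0],0],
  ],
)

```text
time: 18.42
tool_pos: [0.5971, 0.1552, 0.2269]
tool_rot: [3.096, 0.053, 1.731]
contact_force: [1.0, -0.2, -2.5]
opening: 0.0089
```

```bash
python3 - <<'E'
from h import *
s=st(); theta(s)
grab('side','pics/s11.png'); crop('pics/s11.png','pics/s11c.png',280,115,380,215,6)
grab('top','pics/t11.png'); crop('pics/t11.png','pics/t11c.png',210,110,310,215,5)
E
```

```text
t 18.43 pos [0.5971 0.1552 0.2269] rot [3.0959 0.0532 1.7315] F [ 1.04 -0.24 -2.5 ] open 0.0089 q [ 0.16  0.49  1.29 -0.05  1.31  0.01]
theta from z 0.590; dx -0.0454 expected -0.0478
```

View pics/s11c.png

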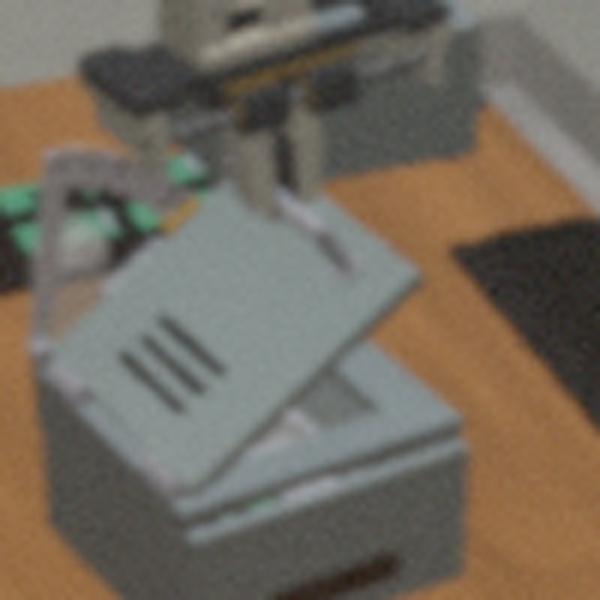

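View pics/t11c.png

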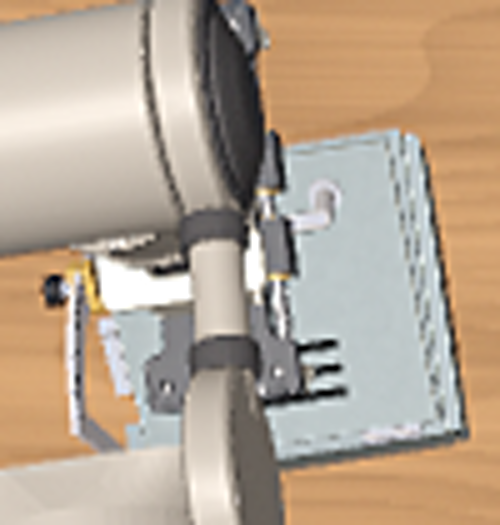

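```bash
python3 - <<'E'
from h import *
yaw=.165
ex=np.array([np.cos(yaw),np.sin(yaw),0]);ey=np.array([-ex[1],ex[0],0]); c=np.array([.575,.153,0]); h=c-.083*ex+[0,0,.122]; ez=np.array([0,0,1.])
k=12
def draw(n,src,x0,y0,w,hh,out,th,cov):
    im=cv2.imread(src); cc=cv2.resize(im[y0:y0+hh,x0:x0+w],None,fx=k,fy=k,interpolation=cv2.INTER_CUBIC)
    T=lambda q:tuple(int(v) for v in (q+.5-[x0,y0])*k)
    for t,col in th:
        a=ex*np.cos(t)+ez*np.sin(t); q=proj(n,[h+ey*y+a*r for y in(.0875,.1025) for r in(.096,.125)])
        cv2.line(cc,T(q[0]),T(q[1]),col,1); cv2.line(cc,T(q[2]),T(q[3]),col,1)
    if cov is not None:
        a=ex*np.cos(cov)+ez*np.sin(cov); nn=-ex*np.sin(cov)+ez*np.cos(cov)
        q=proj(n,[h+ey*.083+a*r+nn*.005 for r in(.0,.172)]); cv2.line(cc,T(q[0]),T(q[1]),(255,0,255),1)
    cv2.imwrite(out,cc)
th=[(.48,(255,0,0)),(.54,(0,255,0)),(.60,(0,0,255))]
draw("side","pics/s8.png",290,135,50,45,"pics/o8.png",th,0.)
draw("side","pics/s11.png",283,135,60,45,"pics/o11.png",th,.585)
draw("top","pics/t8.png",215,150,50,45,"pics/ot8.png",th,0.)
E
```

```text
(no output)
```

View pics/o8.png

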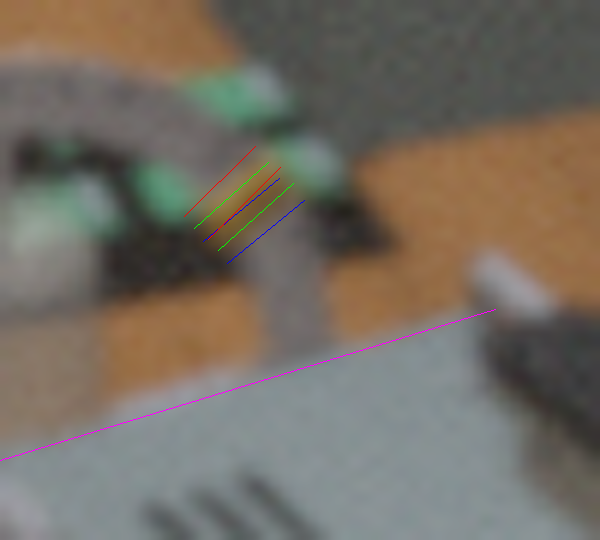

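View pics/o11.png

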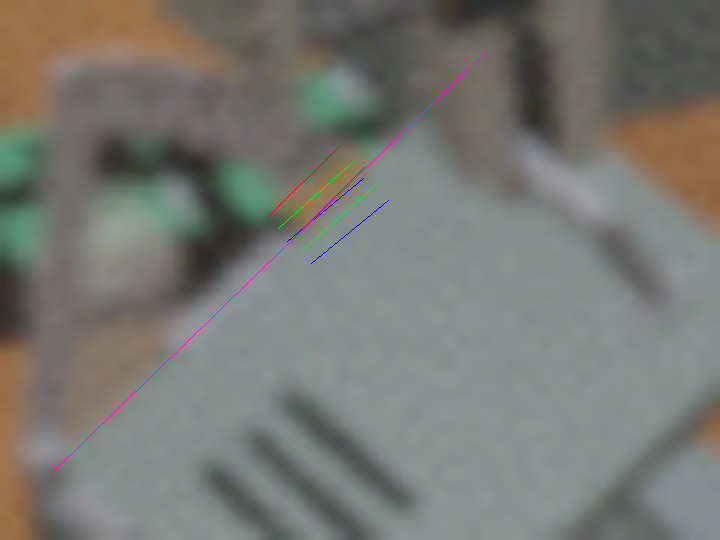

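View pics/ot8.png

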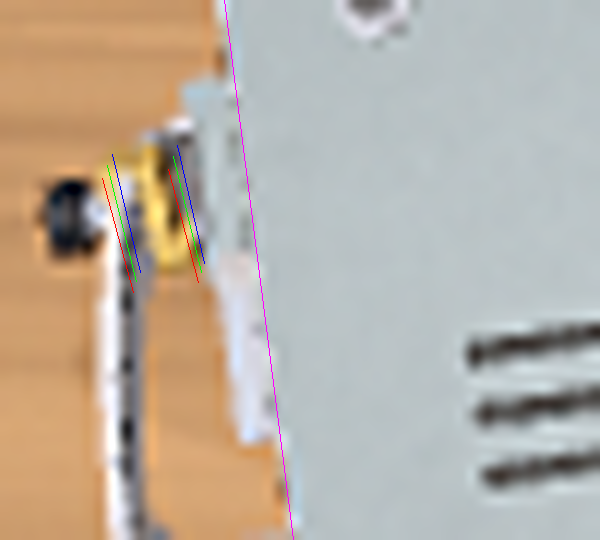

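Call:
carry_out(
  targets=[
    [[0,0.004,0.0042],0],
    [[0,0,0],0],
    [[0,0,0],0],
  ],
)

```text
time: 18.9
tool_pos: [0.6026, 0.1561, 0.2216]
tool_rot: [3.096, 0.052, 1.732]
contact_force: [1.8, 0.1, -2.0]
opening: 0.0093
```

```bash
python3 - <<'E'
from h import *
s=st(); theta(s)
ims=[eyes.read_camera('side')[:,:,::-1].astype(float) for _ in range(6)]
cv2.imwrite('pics/s12.png',np.mean(ims,0).astype(np.uint8)); crop('pics/s12.png','pics/s12c.png',283,135,343,180,12)
s=st(); theta(s)
E
```

```text
t 18.90 pos [0.6026 0.1561 0.2216] rot [3.0957 0.0525 1.7315] F [ 1.78  0.1  -2.  ] open 0.0093 q [ 0.16  0.5   1.28 -0.05  1.31  0.01]
theta from z 0.539; dx -0.0398 expected -0.0420
t 19.20 pos [0.6024 0.1561 0.2218] rot [3.0956 0.0524 1.7316] F [ 2.27  0.06 -1.26] open 0.0093 q [ 0.16  0.5   1.28 -0.05  1.31  0.01]
theta from z 0.540; dx -0.0400 expected -0.0421
```

View pics/s12c.png

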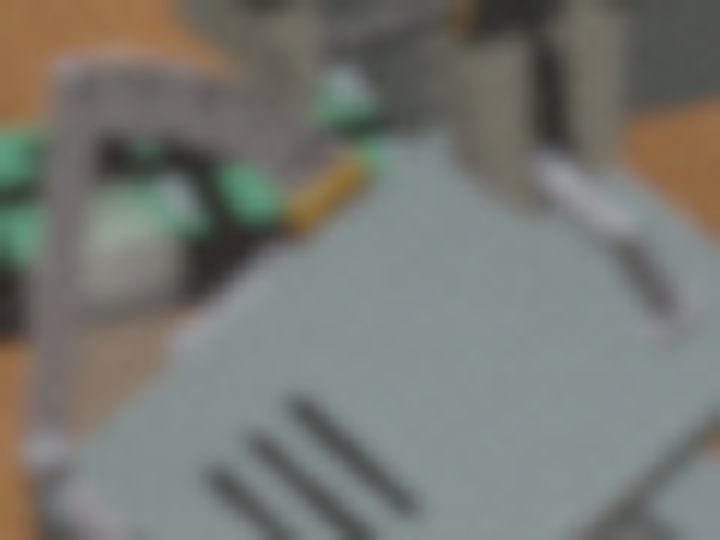

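```bash
python3 - <<'E'
from h import *
yaw=.165
ex=np.array([np.cos(yaw),np.sin(yaw),0]);ey=np.array([-ex[1],ex[0],0]); h=np.array([.575,.153,.122])-.083*ex; ez=np.array([0,0,1.])
for t in(.48,.54,.6):
    a=ex*np.cos(t)+ez*np.sin(t)
    print(t,"pointer",np.round(proj("side",[h+ey*.088+a*.094,h+ey*.088+a*.04]),1).tolist(),"brass",np.round(proj("side",h+ey*.095+a*.110),1))
k=12;x0,y0=283,135;im=cv2.imread('pics/s12.png');cc=cv2.resize(im[y0:y0+45,x0:x0+60],None,fx=k,fy=k,interpolation=cv2.INTER_CUBIC)
T=lambda q:tuple(int(v) for v in (q+.5-[x0,y0])*k)
for t,col in((.48,(255,0,0)),(.54,(255,0,255)),(.6,(0,0,255))):
    a=ex*np.cos(t)+ez*np.sin(t); nn=-ex*np.sin(t)+ez*np.cos(t)
    q=proj("side",[h+ey*.083+a*r+nn*.005 for r in(0,.172)]); cv2.line(cc,T(q[0]),T(q[1]),col,1)
    b=proj("side",[h-ey*.083+a*.172+nn*.005])[0]; cv2.line(cc,T(q[1]),T(b),col,1)
cv2.imwrite("pics/o12.png",cc); st()
E
```

```text
0.48 pointer [[308.0, 156.8], [296.0, 166.6]] brass [[310.6 153. ]]
0.54 pointer [[307.2, 155.7], [295.7, 166.2]] brass [[309.7 151.8]]
0.6 pointer [[306.4, 154.8], [295.3, 165.8]] brass [[308.8 150.6]]
t 19.20 pos [0.6024 0.1561 0.2218] rot [3.0956 0.0524 1.7316] F [ 2.27  0.06 -1.26] open 0.0093 q [ 0.16  0.5   1.28 -0.05  1.31  0.01]
```

View pics/o12.png

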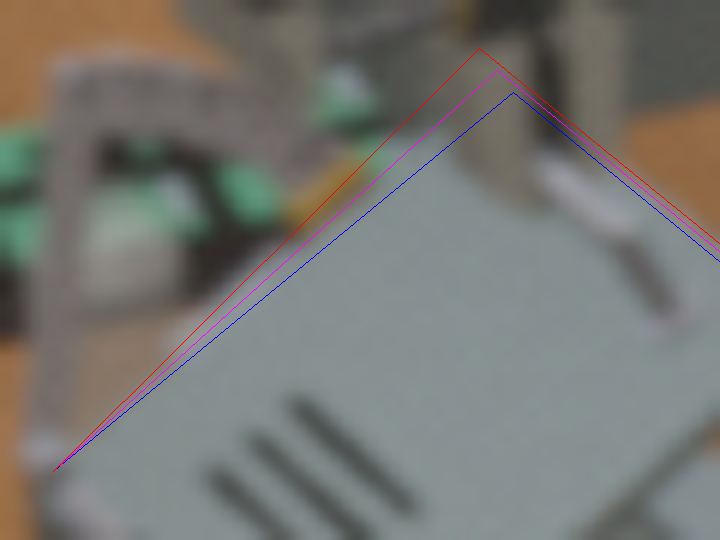

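Measured and predicted positions agree at 0.54 for both the pointer and the index, and the hold is steady. I'm handing in.

```bash
python3 - <<'E'
from h import *
from cell import order
s=st(); print(np.abs(s['qvel']).max()); print(order.hand_in())
E
```

```text
t 19.20 pos [0.6024 0.1561 0.2218] rot [3.0956 0.0524 1.7316] F [ 2.27  0.06 -1.26] open 0.0093 q [ 0.16  0.5   1.28 -0.05  1.31  0.01]
0.001584106871381885
the job is handed in; nothing more can be done
None
```

The module is in the nest, the drawer is home, and the arm is holding the lamp cover steady at the index. I handed in at 19.2 s and got no verdict back.

- **Module:** after letting go, the top camera put it within 1 mm of the nest centre and within about 1° of the drawer's travel. I did not see it again once the drawer was shut.
- **Drawer:** I eased it in until it met the stop at about 24 N. The finger was then within 1 mm of where I expected it at fully home, and the pictures show it closed.
- **Cover:** it is gripped by the bar and held still. The hand's height gives a cover angle of 0.54 rad.
- **Index:** the brass centre in the side view also gives 0.54 rad, and the pointer tip appears where 0.54 predicts.

Three checks disagreed slightly:
- Triangulating the index from both views gave 0.52 rad, with a 4 mm mismatch between the rays. That is still within the 0.07 rad allowed.
- The hand's sideways travel while raising the cover was 2 mm off what the angle predicts.
- The tool drifted to about 0.07 rad of tilt over the run, which I could not correct with these moves.

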